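Find the collapsed tappet in the sloped rack

ROBOT

A 6-joint arm with a two-finger parallel gripper is mounted at the origin on the work surface. World frame = base frame: x ahead of the robot, y to its left, z up, the work surface at z = 0. Lengths are in m, angles in rad, forces in N, time in s.
With the tool pointing down it reaches from about 0.35 to 0.775 m from the base axis. Payload 5.5 kg.
Tool frame: the origin (TCP) lies between the finger pads; the fingertips stand 19 mm ahead of it and the grasp point (between the pads) is the TCP; z points along the fingers, y is the line along which they close (so a half turn about z gives the same grasp; the last joint's range is limited). The gripper opens to 85 mm and grips with 20 to 120 N. Pads are 22 mm wide; open, the fingers measure 114 mm over their backs; the gripper's body (76 mm by 85 mm) begins 54 mm behind the grasp point. The pads swing forward as they close: fully open they stand 13 mm farther back than shut.
Start: joints at [1.099, 0.313, 0.046, 1.304, 0, 1.431], TCP at [0.187, 0.544, 0.25] pointing down, gripper open.
Joint ranges: [-2.76, 2.76], [-0.86, 1.69], [-1.03, 1.26], [-2.2, 2.34], [-1.47, 1.5], [-3.14, 3.14]. Speed limits (rad/s): [2.57, 2.57, 3.14, 3.14, 3.14, 3.14].

INTERFACE

Orientations are given as a 3x3 rotation matrix whose columns are the frame's x, y, z axes.
In Python, from workcell import manip, viewer, nets gives the robot as it stands.
- The arm moves only by the shell command python3 -m jog 'ROWS' [OPENING] [FORCE]. ROWS is a JSON object of lists of equal length, an entry for each row: "translation": the shift along the tool's x, y, z each as a share of 0.02 m, from -1 to 1, a list of three; "spin": the turn about the tool's z as a share of 0.12 rad, from -1 to 1. A call has 1 to 12 rows; each row shifts and turns the commanded pose from where the row before left it, along the tool's axes as they then stand; what a row does not reach is not made up. A row lasts 1/10 s, in which the tool goes at most 50 mm and 8.59 degrees, less where a joint would pass 70% of its speed; a pose out of reach is approached as far as the arm can. A call with a number of a shift or a turn outside -1 to 1 is refused whole. A call with a gripper value outside its range is refused whole. OPENING is the opening, from -1 (shut) to 1 (fully open), set as the call begins (- or left out, the last holds). The fingers move at their own pace and stop on an object; FORCE is the grip in N (left out, the last holds). Time passes only in rows, so rows that do not move let the fingers close. It gives the time, the measured TCP pose, the force, the opening and the grip force at its end, in the units of the state.
- manip.get_state(): the state, without advancing time (a new reading comes with each control period).
- viewer.snapshot(name): name is "scene" or "top" or "wrist"; returns the picture (384x512x3 uint8, blue, green, red); there is no depth.
- viewer.camera_params(name): a dict with "camera_matrix" (3x3 intrinsics, pixels), "eye" and "attitude" of the camera in the world; the wrist camera has in their place "hand_eye" (4x4, takes a point from camera to tool coordinates, whose origin is the TCP and whose axes are the flange's). Camera axes: x right, y down, z forward; pixel columns grow to the right and rows downward; lengths in m; the calibration is good to about 2 mm. The wrist camera is an equidistant fisheye: a pixel r from the principal point sees the ray r / f radians off the axis. A picture is of the moment at which its call begins: read the wrist's pose just before it. camera_params takes no time and is no camera call.
- manip.close_job(): hands the job in; it is judged then, once.
Trained networks look in the newest picture that a camera, given by its name, has taken for a name from the list of things; names that differ only in an ending like _2 or _b are one class to them, and where a whole thing is asked for, a point or a joint stands for the part that bears it (a point fixed in the world has none). Each returns a list of dicts, best first, with "conf" (0 to 1); they miss things now and then, are a little off and sometimes report something else, mostly with a low value. They report only what shows in the picture. A call takes as long as a camera call. They do not tell look-alikes from the thing itself.
- nets.spot_in(camera, name): "at" ([x, y, z] in m, in world coordinates, good to about 4 mm: the middle of the surface that is visible of it).
The state is a dict: "time": time; "q": joint angles; "qvel": joint speeds; "joint_efforts": joint torques, N m; "tcp_pos": TCP position; "tcp_rot": TCP orientation; "ft_force": force on the tool from outside, world axes, zero at the start; "ft_torque": the same for the moment, N m; "grip_width": finger opening in m; "grip_force": force on a finger pad.
Only numpy, scipy, OpenCV 4.12 (cv2) and the standard library are available. Lean on these libraries where they do the work, as an engineer would, in place of code of your own. Each camera call takes 0.05 s, during which the arm holds its last target. There are 200 camera calls.

TASK

Move the spanner off the tappets and lay it on the rubber mat. One of the four tappets in the sloped rack has collapsed: press the plungers to find the one that sinks, push it right down, then lift that tappet out and stand it upright in the metal tray. Leave the sound tappets in the rack, and do not disturb the spray can, the socket or the carton.

Things in the scene. Friction and masses are not known exactly. Their poses are not given: they have to be found in the camera images.
- rack: sloped rack, fixed: black tray 244 mm long (y) on a grey stand. Origin: under its middle at bench level, z up, x away from the robot. Tray tilted 20 degrees about y, so tappets lean towards the robot. Compartments at y = -90, -30, 30, 90 mm, each 56 (y) x 33 x 35 mm deep, floor centre at x = 0, z = 45 mm. 45 mm of each tappet body stands out above the walls
- tappet_a: hydraulic tappet: steel cylinder 28 mm diameter, body 80 mm tall, 0.2 kg, its 18 mm plunger standing 9 mm proud of the top. Origin: centre of the flat foot; z up its axis (body top at 80 mm, plunger top at 89 mm when out). Stands in a rack compartment, tilted like it. All four look alike, in any order; one is collapsed: its plunger sinks when pressed, the sound ones are solid
- plunger_a (a joint): plunger of tappet_a, m pressed in: 0 fully out. Sound: gives under 1 mm however hard it is pressed. Collapsed (just one of the four): sinks 7 mm under a push of about 4 N along the tappet's axis, then stops and stays down. Only pressing tells them apart
- tappet_b: hydraulic tappet: steel cylinder 28 mm diameter, body 80 mm tall, 0.2 kg, its 18 mm plunger standing 9 mm proud of the top. Origin: centre of the flat foot; z up its axis (body top at 80 mm, plunger top at 89 mm when out). Stands in a rack compartment, tilted like it. All four look alike, in any order; one is collapsed: its plunger sinks when pressed, the sound ones are solid
- plunger_b (a joint): plunger of tappet_b, m pressed in: 0 fully out. Sound: gives under 1 mm however hard it is pressed. Collapsed (just one of the four): sinks 7 mm under a push of about 4 N along the tappet's axis, then stops and stays down. Only pressing tells them apart
- tappet_c: hydraulic tappet: steel cylinder 28 mm diameter, body 80 mm tall, 0.2 kg, its 18 mm plunger standing 9 mm proud of the top. Origin: centre of the flat foot; z up its axis (body top at 80 mm, plunger top at 89 mm when out). Stands in a rack compartment, tilted like it. All four look alike, in any order; one is collapsed: its plunger sinks when pressed, the sound ones are solid
- plunger_c (a joint): plunger of tappet_c, m pressed in: 0 fully out. Sound: gives under 1 mm however hard it is pressed. Collapsed (just one of the four): sinks 7 mm under a push of about 4 N along the tappet's axis, then stops and stays down. Only pressing tells them apart
- tappet_d: hydraulic tappet: steel cylinder 28 mm diameter, body 80 mm tall, 0.2 kg, its 18 mm plunger standing 9 mm proud of the top. Origin: centre of the flat foot; z up its axis (body top at 80 mm, plunger top at 89 mm when out). Stands in a rack compartment, tilted like it. All four look alike, in any order; one is collapsed: its plunger sinks when pressed, the sound ones are solid
- plunger_d (a joint): plunger of tappet_d, m pressed in: 0 fully out. Sound: gives under 1 mm however hard it is pressed. Collapsed (just one of the four): sinks 7 mm under a push of about 4 N along the tappet's axis, then stops and stays down. Only pressing tells them apart
- spanner: steel combination spanner, 190 mm long, about 0.14 kg, left lying across the plungers of the tappets along the rack. Origin: middle of its length, on its underside; x along the shank towards the open jaw, z up out of its flat side. Shank 14 mm wide and 7 mm thick; ring end 29 mm and jaw end 36 mm wide, 8 mm thick
- tray: shallow open aluminium tray, fixed to the bench, 200 mm (x) by 170 mm (y), 28 mm high, wall and floor 3 mm thick (the z of its inner floor is about 3 mm). Origin: centre of its underside. On one side of the rack, left or right
- mat: black rubber mat, fixed flat on the bench, 240 mm (x) by 170 mm (y), 3 mm thick. Origin: centre of its underside. On the other side of the rack
- spray_can: bystander: upright spray can, 60 mm diameter, 190 mm tall, beyond the rack. Origin: centre of its base
- plug_socket: bystander: dark steel plug socket standing on end, 27 mm diameter, 75 mm tall, beyond the rack. Origin: centre of its base
- filter_carton: bystander: cardboard carton 80 x 80 x 90 mm tall, beyond the rack. Origin: centre of its base
There are look-alikes about, which are no part of the job. Of the things like the spanner, leave any that is yellow; of the rest the smaller one is meant.

How it is judged:
By the outcome, as a careful person would: the job done as asked, in the order asked, and still so for the second after the job is handed in, with the robot touching nothing.
It also fails if it takes over 72 s, if anything falls off the work surface, if the arm or the gripper's body presses on something with over 40 N, if the wrist force passes 120 N, or if a joint passes its speed limit or range.

## Working session

There is one attempt and no reset: what is moved stays moved. The work goes in short steps, Python scripts to look and compute and a shell command to move; the robot and the scene stay as the last step left them, time stands still between calls to the robot, and variables do not carry over. Pictures are saved under pics/ and viewed, at most 10 in all, crops included, and the job is handed in when it is done.

```bash
ls; mkdir -p pics; python3 - <<'E'
from workcell import manip, viewer, nets
import cv2,numpy as np
for c in ["scene","top"]:
    im=viewer.snapshot(c); cv2.imwrite(f"pics/{c}0.png",im)
    p=viewer.camera_params(c); print(c,p)
    for n in ["rack","tappet_a","spanner","tray","mat","spray_can","plug_socket","filter_carton"]:
        print(n,[(np.round(d["at"],3).tolist(),round(d["conf"],2)) for d in nets.spot_in(c,n)][:6])
s=manip.get_state(); print(s)
print(viewer.camera_params("wrist"))
E
```

```text
pics
scene {'camera_matrix': array([[364.42435182,   0.        , 254.02553065],
       [  0.        , 364.42435182, 195.56315149],
       [  0.        ,   0.        ,   1.        ]]), 'eye': array([1.08319297, 0.33529665, 0.60577578]), 'attitude': array([[-0.47774377,  0.51832202, -0.70929766],
       [ 0.87837042,  0.26800614, -0.39577533],
       [-0.01504294, -0.81210528, -0.583317  ]])}
rack [([0.515, 0.02, 0.134], 0.72), ([0.563, 0.001, 0.01], 0.61)]
tappet_a [([0.545, 0.107, 0.101], 0.75), ([0.54, 0.031, 0.104], 0.72), ([0.527, -0.023, 0.102], 0.7), ([0.52, -0.074, 0.102], 0.7), ([0.747, -0.163, 0.076], 0.28)]
spanner [([0.517, 0.022, 0.136], 0.87), ([0.192, 0.305, 0.009], 0.82), ([0.332, -0.073, 0.009], 0.46)]
tray [([0.444, -0.296, 0.004], 0.83)]
mat [([0.517, 0.329, 0.005], 0.85), ([0.536, 0.034, 0.101], 0.64)]
spray_can [([0.742, 0.196, 0.138], 0.71)]
plug_socket [([0.742, -0.006, 0.048], 0.56)]
filter_carton [([0.748, -0.164, 0.076], 0.93)]
top {'camera_matrix': array([[395.09781734,   0.        , 256.50356186],
       [  0.        , 395.09781734, 188.97415978],
       [  
[... 1322 characters left out ...]
ft_force': array([-0.04788215,  0.05153055,  0.75654066]), 'ft_torque': array([ 0.05983601, -0.05153353,  0.03247776]), 'grip_force': 0.0, 'grip_width': 0.08534715460321175}
{'camera_matrix': array([[297.31863964,   0.        , 254.8905127 ],
       [  0.        , 297.31863964, 188.24472991],
       [  0.        ,   0.        ,   1.        ]]), 'hand_eye': array([[ 7.80226820e-04, -9.45785383e-01, -3.24791320e-01,
         8.46511821e-02],
       [ 9.99999566e-01,  9.03009339e-04, -2.27304570e-04,
         1.19066491e-04],
       [ 5.08270935e-04, -3.24791001e-01,  9.45785677e-01,
        -1.23194783e-01],
       [ 0.00000000e+00,  0.00000000e+00,  0.00000000e+00,
         1.00000000e+00]])}
```

```bash
cd pics; python3 -c "
import cv2
for c in ['scene','top']:
    cv2.imwrite(c+'1.png',cv2.resize(cv2.imread(c+'0.png'),(800,600),interpolation=2))"
```

```text
(no output)
```

View pics/scene1.png

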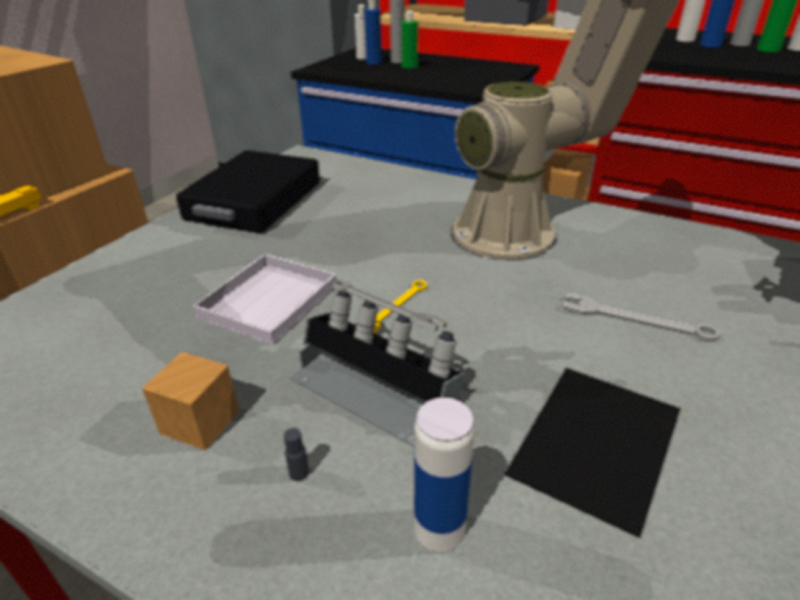

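View pics/top1.png

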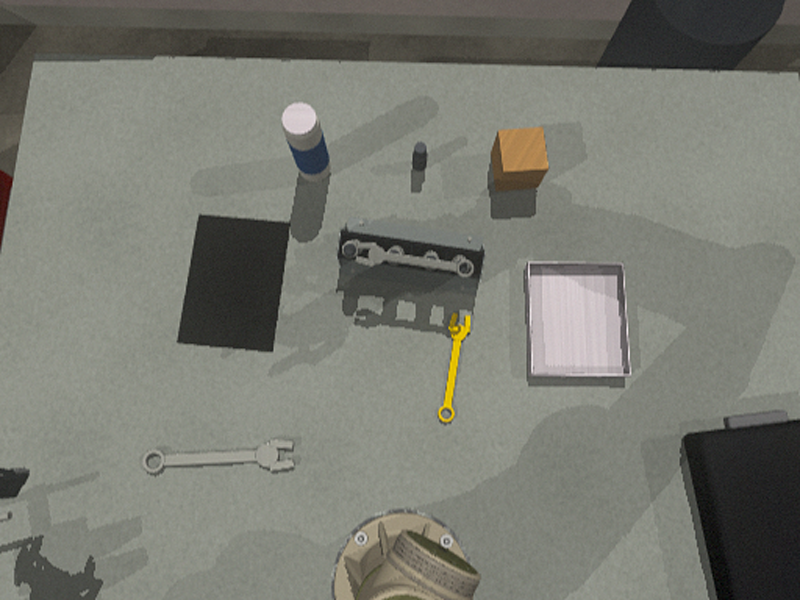

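The spanner lies along the rack with its jaw towards +y. The tray is on the right, the mat on the left, and the yellow and larger grey spanners on the bench are look-alikes. Next I'll move over the rack for a wrist view.

```bash

python3 -m jog '{"translation":[[-0.98,-0.76,-0.1],[-0.98,-0.76,-0.1],[-0.98,-0.76,-0.1],[-0.98,-0.76,-0.1],[-0.98,-0.76,-0.1],[-0.98,-0.76,-0.1],[-0.98,-0.76,-0.1],[-0.98,-0.76,-0.1],[-0.98,-0.76,-0.1],[-0.98,-0.76,-0.1],[-0.98,-0.76,-0.1],[-0.98,-0.76,-0.1]],"spin":[0,0,0,0,0,0,0,0,0,0,0,0]}'
python3 -m jog '{"translation":[[-0.98,-0.76,-0.1],[-0.98,-0.76,-0.1],[-0.98,-0.76,-0.1],[-0.98,-0.76,-0.1],[-0.98,-0.76,-0.1],[-0.98,-0.76,-0.1],[-0.98,-0.76,-0.1],[-0.98,-0.76,-0.1],[-0.98,-0.76,-0.1],[-0.98,-0.76,-0.1],[-0.98,-0.76,-0.1],[-0.98,-0.76,-0.1]],"spin":[0,0,0,0,0,0,0,0,0,0,0,0]}'
python3 -m jog '{"translation":[[0,0,0],[0,0,0],[0,0,0],[0,0,0],[0,0,0],[0,0,0],[0,0,0],[0,0,0],[0,0,0],[0,0,0],[0,0,0],[0,0,0]],"spin":[1,1,1,1,1,1,1,1,1,1,1,0.4]}'
cat > h.py <<'E'
from workcell import manip, viewer, nets
import numpy as np, cv2
def pose():
    s=manip.get_state(); return np.array(s["tcp_pos"]),np.array(s["tcp_rot"])
def to(p,yaw=None):
    "rows needed: total tool-axes shift /0.02 (before any spin) and spin/0.12"
    x,R=pose(); d=R.T@(np.array(p)-x)/0.02
    y0=np.arctan2(R[1,0],R[0,0]); sp=0 if yaw is None else (-(yaw-y0)+np.pi)%(2*np.pi)-np.pi
    print("tcp",x.round(4),"yaw",round(y0,3),"shift units",d.round(2),"spin units",round(sp/0.12,2))
def cam(name):
    p=viewer.camera_params(name); K=p["camera_matrix"]
    if name!="wrist": return K,np.array(p["eye"]),np.array(p["attitude"])
    x,R=pose(); H=p["hand_eye"]; return K,x+R@H[:3,3],R@H[:3,:3]
def proj(name,P,c=None):
    K,e,A=c or cam(name); q=(np.atleast_2d(P)-e)@A
    if name=="wrist":
        r=np.hypot(q[:,0],q[:,1])+1e-12; th=np.arctan2(r,q[:,2]); q=np.c_[q[:,0]/r*th,q[:,1]/r*th]
    else: q=q[:,:2]/q[:,2:]
    return q*K[0,0]+K[:2,2]
def at(name,uv,z,c=None):
    K,e,A=c or cam(name); a=(np.array(uv,float)-K[:2,2])/K[0,0]
    if name=="wrist":
        th=np.hypot(*a); v=np.r_[np.sin(th)*a/(th+1e-12),np.cos(th)]
    else: v=np.r_[a,1]
    v=A@v; return e+v*(z-e[2])/v[2]
def rackp(r,p): # r: x,y,yaw
    p=np.atleast_2d(p); c,s=np.cos(r[2]),np.sin(r[2])
    return np.c_[r[0]+c*p[:,0]-s*p[:,1],r[1]+s*p[:,0]+c*p[:,1],p[:,2]]
def tap(h,y): # point at height h on tappet axis in rack frame
    s,c=np.sin(np.radians(20)),np.cos(np.radians(20)); return np.array([-h*s,y,0.045+h*c])
E
python3 - <<'E'
from h import *
to([0.53,0.02,0.3],np.radians(82))
c=cam("wrist"); im=viewer.snapshot("wrist"); cv2.imwrite("pics/w0.png",im)
cv2.imwrite("pics/w1.png",cv2.resize(im,(800,600),interpolation=2))
for n in ["rack","tappet_a","spanner"]:
    print(n,[(np.round(d["at"],3).tolist(),round(d["conf"],2)) for d in nets.spot_in("wrist",n)][:6])
E
```

```text
time: 2.1
tcp_pos: [0.3507, 0.2937, 0.2745]
tcp_rot: [[-0.945, 0.326, 0.0], [0.326, 0.945, 0.0], [-0.0, 0.0, -1.0]]
ft_force: [0.3, -0.1, -0.7]
grip_width: 0.0856
grip_force: 0.0
time: 3.3
tcp_pos: [0.5137, 0.0446, 0.2985]
tcp_rot: [[-0.945, 0.326, 0.0], [0.326, 0.945, 0.0], [-0.0, 0.0, -1.0]]
ft_force: [1.1, 0.7, -0.1]
grip_width: 0.0852
grip_force: 0.0
time: 4.5
tcp_pos: [0.5132, 0.0455, 0.2984]
tcp_rot: [[0.132, 0.991, 0.0], [0.991, -0.132, 0.0], [0.0, 0.0, -1.0]]
ft_force: [0.3, 0.0, -0.3]
grip_width: 0.0855
grip_force: 0.0
tcp [0.5132 0.0455 0.2984] yaw 1.438 shift units [-1.15  1.   -0.08] spin units 0.06
rack [([0.568, 0.018, 0.03], 0.64)]
tappet_a [([0.528, -0.018, 0.097], 0.88), ([0.535, 0.098, 0.119], 0.81), ([0.535, 0.034, 0.102], 0.66), ([0.519, -0.074, 0.097], 0.56)]
spanner [([0.382, -0.081, 0.005], 0.75), ([0.196, 0.247, 0.01], 0.73), ([0.507, 0.03, 0.134], 0.55)]
```

View pics/w1.png

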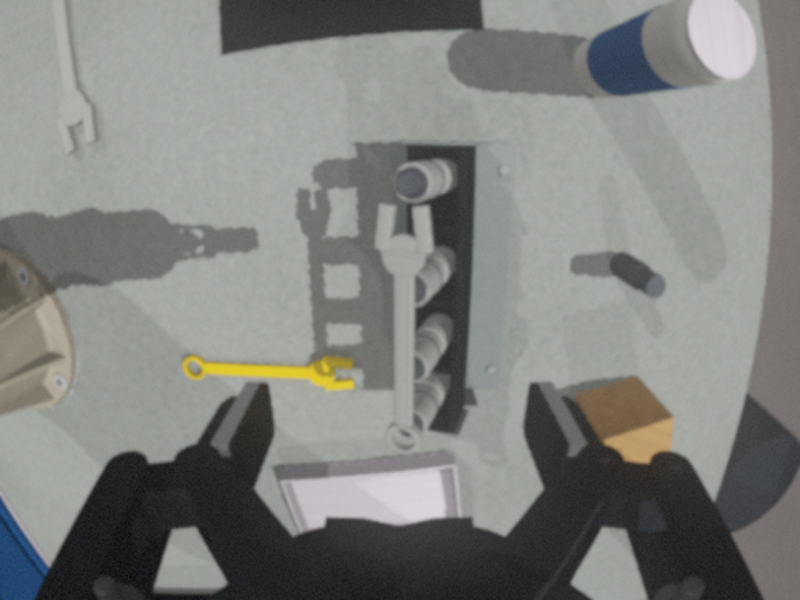

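The wrist view shows the +y tappet uncovered, plunger top near (412,182) of the enlarged picture. The spanner rests over the other three, jaw at (402,235) and ring at (403,436). I'll fit the rack and the spanner from both views.

```bash
cat > fit.py <<'E'
from h import *
c=cam("wrist"); k=.64
A=at("wrist",np.array([411,183])*k,0.1286,c); print("plungerA top",A.round(4))
J=at("wrist",np.array([403,245])*k,0.136,c);Rg=at("wrist",np.array([403,436])*k,0.136,c); print("jaw,ring",J.round(4),Rg.round(4),np.linalg.norm(J-Rg))
cs=cam("scene")
# rack fit: net tappet points (mid visible surface) give only yaw; use plunger A + far net points
T=np.array([[.528,-.018],[.535,.098],[.535,.034],[.519,-.074],[.545,.107],[.54,.031],[.527,-.023],[.52,-.074]])
yaw=-np.polyfit(T[:,1],T[:,0],1)[0]; print("yaw from nets",yaw)
for yaw in (-yaw*-1,):
    o=rackp([0,0,yaw],tap(.089,.09))[0]; r=[A[0]-o[0],A[1]-o[1],yaw]; print("rack",np.round(r,4))
def draw(im,name,c,r,s,org):
    for y in (-.09,-.03,.03,.09):
        for h,rad in ((.08,.014),(.089,.009),(.04,.014)):
            a=np.linspace(0,6.283,40); S,C=np.sin(np.radians(20)),np.cos(np.radians(20))
            P=tap(h,y)+rad*(np.c_[np.cos(a)*C,np.sin(a),np.cos(a)*S])
            uv=(proj(name,rackp(r,P),c)+.5-org)*s
            cv2.polylines(im,[uv.astype(int)],True,(0,0,255) if h!=.089 else (0,255,0),1)
    return im
import sys
if len(sys.argv)>1: r=[float(v) for v in sys.argv[1:4]]
out=[]
for n,cc,(x0,y0,x1,y1) in (("wrist",c,(225,85,325,290)),("scene",cs,(185,165,310,265))):
    im=cv2.imread(f"pics/{'w0' if n=='wrist' else 'scene0'}.png")[y0:y1,x0:x1]
    s=2.9 if n=="wrist" else 4; im=cv2.resize(im,None,fx=s,fy=s,interpolation=cv2.INTER_CUBIC)
    im=draw(im,n,cc,r,s,np.array([x0,y0])); out.append(im)
H=max(i.shape[0] for i in out); out=[cv2.copyMakeBorder(i,0,H-i.shape[0],0,0,0) for i in out]
o=np.hstack(out); print(o.shape); cv2.imwrite("pics/fit.png",o)
E
python3 fit.py
```

```text
plungerA top [0.5276 0.1012 0.1286]
jaw,ring [0.5178 0.0637 0.136 ] [ 0.4999 -0.0808  0.136 ] 0.14554366797863455
yaw from nets -0.12129674021644035
rack [ 0.5469  0.0082 -0.1213]
(594, 790, 3)
```

View pics/fit.png

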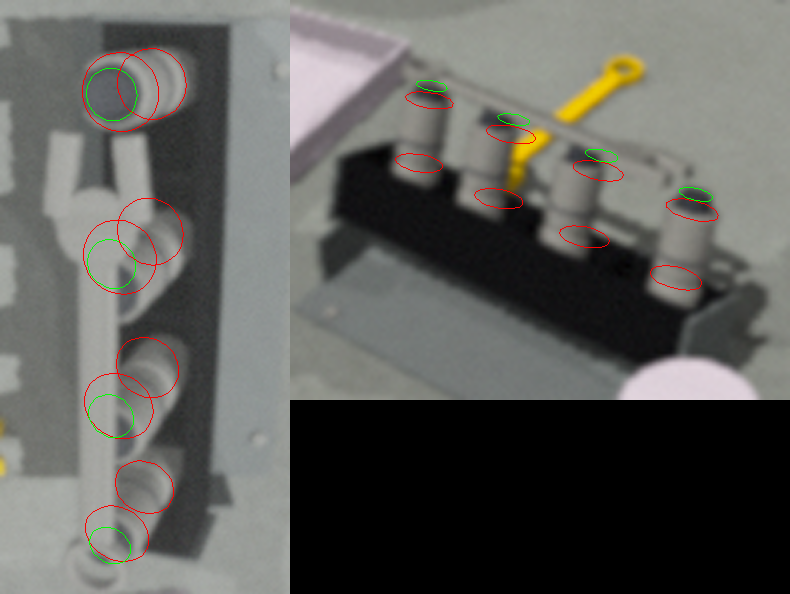

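The fit holds at tappet A. The middle tappets sit a few mm towards −y in their 56 mm compartments, so I'll locate them one by one once the spanner is gone. The spanner grasp goes between tappets 2 and 3.

```bash
python3 -c "
from h import *
to([.5107,.006,.14],1.448)"
```

```text
tcp [0.5132 0.0455 0.2984] yaw 1.443 shift units [-1.98  0.13  7.92] spin units -0.04
```

```bash

python3 -m jog '{"translation":[[-1,0.1,0],[-1,0,0],[0,0,1],[0,0,1],[0,0,1],[0,0,1],[0,0,1],[0,0,1],[0,0,1],[0,0,0.9],[0,0,0],[0,0,0]],"spin":[0,0,0,0,0,0,0,0,0,0,0,0]}' 0 40
python3 -m jog '{"translation":[[0,0,0],[0,0,0],[0,0,0],[0,0,0],[0,0,0],[0,0,0],[0,0,0]],"spin":[0,0,0,0,0,0,0]}' -1 40
python3 -m jog '{"translation":[[0,0,-0.5],[0,0,-1],[0,0,-1],[0,0,-1],[0,0,-1],[0,0,0]],"spin":[0,0,0,0,0,0]}'
python3 - <<'E'
from h import *
to([.507,.323,.2])
cv2.imwrite("pics/w2.png",cv2.resize(viewer.snapshot("wrist"),(640,480)))
E
```

```text
time: 5.9
tcp_pos: [0.51, 0.0056, 0.1405]
tcp_rot: [[0.128, 0.992, -0.001], [0.992, -0.128, 0.0], [0.0, -0.001, -1.0]]
ft_force: [-0.0, 0.2, 0.9]
grip_width: 0.0428
grip_force: 0.0
time: 6.6
tcp_pos: [0.5108, 0.0056, 0.1414]
tcp_rot: [[0.129, 0.992, 0.002], [0.992, -0.129, -0.0], [0.0, 0.002, -1.0]]
ft_force: [-1.0, 0.2, 5.3]
grip_width: 0.0132
grip_force: 39.1
time: 7.2
tcp_pos: [0.5115, 0.0054, 0.2331]
tcp_rot: [[0.129, 0.992, 0.005], [0.992, -0.129, -0.001], [0.0, 0.005, -1.0]]
ft_force: [0.4, 1.1, -1.8]
grip_width: 0.0128
grip_force: 39.2
tcp [0.5115 0.0054 0.2331] yaw 1.442 shift units [15.72 -2.27  1.64] spin units 0.0
```

View pics/w2.png

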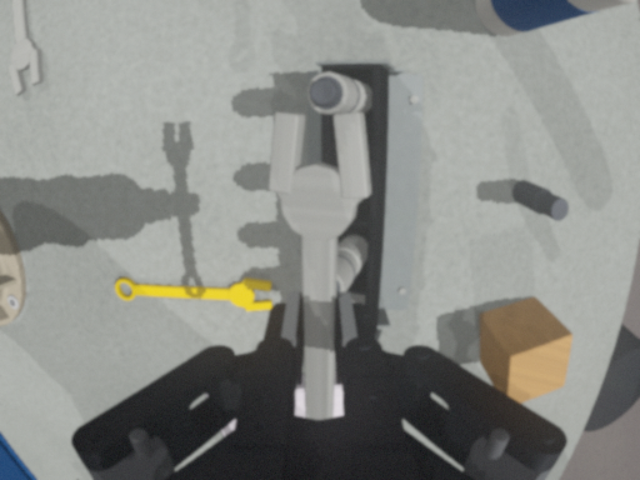

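The spanner is held along its shank and level, and the tappets still stand. Now the poses of the mat and the tray.

```bash
python3 - <<'E'
from h import *
for nm,px,z in (("mat",[(199,215),(289,222),(272,351),(178,343)],.003),("tray",[(527,262),(623,263),(631,375),(530,376)],.028)):
    P=np.array([at("top",np.array(p)*.64,z) for p in px]); c=P.mean(0)
    d=P[0]+P[1]-P[2]-P[3]; yaw=np.arctan2(d[1],d[0]); print(nm,c.round(4),"yaw",round(yaw,3),"L",np.linalg.norm(d)/2,np.linalg.norm(P[0]+P[3]-P[1]-P[2])/2)
    if nm=="mat": to([c[0],c[1],.2],yaw); to([c[0],c[1],.2],yaw+np.pi)
E
```

```text
mat [0.496  0.3165 0.003 ] yaw -0.058 L 0.23861998252607475 0.16685320793422875
tcp [0.5108 0.0055 0.2314] yaw 1.442 shift units [15.33 -2.74  1.56] spin units 12.5
tcp [0.5108 0.0055 0.2314] yaw 1.442 shift units [15.33 -2.74  1.56] spin units -13.68
tray [ 0.4422 -0.2918  0.028 ] yaw 0.016 L 0.19927687964221044 0.17119079190074568
```

```bash

python3 -m jog '{"translation":[[0.96,-0.17,0],[0.96,-0.17,0],[0.96,-0.17,0],[0.96,-0.17,0],[0.96,-0.17,0],[0.96,-0.17,0],[0.96,-0.17,0],[0.96,-0.17,0]],"spin":[0,0,0,0,0,0,0,0]}'
python3 -m jog '{"translation":[[0.96,-0.17,0],[0.96,-0.17,0],[0.96,-0.17,0],[0.96,-0.17,0],[0.96,-0.17,0],[0.96,-0.17,0],[0.96,-0.17,0],[0.96,-0.17,0]],"spin":[0,0,0,0,0,0,0,0]}'
python3 -m jog '{"translation":[[0,0,0.5],[0,0,0.7],[0,0,0.7],[0,0,0.7],[0,0,0.7],[0,0,0.7],[0,0,0.7]],"spin":[-1,-1,-1,-1,-1,-1,-1]}'
python3 -m jog '{"translation":[[0,0,0.7],[0,0,0.7],[0,0,0.7],[0,0,0.7],[0,0,0.5],[0,0,0],[0,0,0],[0,0,0]],"spin":[-1,-1,-1,-1,-1,-1,-0.7,0]}'
python3 -c "
from h import *
to([.496,.3165,.025])"
```

```text
time: 8.05
tcp_pos: [0.5018, 0.1621, 0.2285]
tcp_rot: [[0.129, 0.992, -0.003], [0.992, -0.129, -0.0], [-0.001, -0.003, -1.0]]
ft_force: [0.1, 0.7, -1.7]
grip_width: 0.0129
grip_force: 39.2
time: 8.85
tcp_pos: [0.4948, 0.3177, 0.2284]
tcp_rot: [[0.129, 0.992, -0.003], [0.992, -0.129, -0.001], [-0.002, -0.002, -1.0]]
ft_force: [-0.1, -0.2, -2.8]
grip_width: 0.0125
grip_force: 39.2
time: 9.55
tcp_pos: [0.4945, 0.3167, 0.1339]
tcp_rot: [[-0.656, 0.754, -0.003], [0.754, 0.656, -0.001], [0.001, -0.003, -1.0]]
ft_force: [0.6, 0.1, -2.2]
grip_width: 0.0129
grip_force: 39.2
time: 10.35
tcp_pos: [0.4944, 0.3167, 0.0686]
tcp_rot: [[-0.998, 0.056, -0.003], [0.056, 0.998, -0.001], [0.003, -0.001, -1.0]]
ft_force: [-0.8, 0.0, -1.1]
grip_width: 0.013
grip_force: 39.2
tcp [0.4944 0.3167 0.0686] yaw 3.086 shift units [-0.09 -0.    2.18] spin units 0.0
```

```bash

python3 -m jog '{"translation":[[0,0,0.7],[0,0,0.7],[0,0,0.5],[0,0,0.2],[0,0,0]],"spin":[0,0,0,0,0]}'
python3 -m jog '{"translation":[[0,0,0],[0,0,0],[0,0,-0.2],[0,0,-0.5],[0,0,-1],[0,0,-1],[0,0,-1],[0,0,-1],[0,0,-1],[0,0,-1],[0,0,-1],[0,0,-1]],"spin":[0,0,0,0,0,0,0,0,0,0,0,0]}' -0.2
python3 - <<'E'
from h import *
to([.51,.02,.25])
cv2.imwrite("pics/w3.png",viewer.snapshot("wrist"))
for n in ["spanner"]:
    print(n,[(np.round(d["at"],3).tolist(),round(d["conf"],2)) for d in nets.spot_in("wrist",n)][:6])
E
```

```text
time: 10.85
tcp_pos: [0.495, 0.317, 0.0274]
tcp_rot: [[-0.998, 0.056, -0.002], [0.056, 0.998, -0.001], [0.002, -0.001, -1.0]]
ft_force: [-0.6, 0.6, -1.7]
grip_width: 0.0132
grip_force: 39.2
time: 12.05
tcp_pos: [0.4957, 0.3173, 0.2046]
tcp_rot: [[-0.998, 0.056, 0.002], [0.056, 0.998, 0.001], [-0.001, 0.001, -1.0]]
ft_force: [0.3, 0.4, 0.0]
grip_width: 0.034
grip_force: 0.0
tcp [0.4957 0.3173 0.2046] yaw 3.086 shift units [ -1.55 -14.8   -2.28] spin units 0.0
spanner [([0.477, 0.32, 0.008], 0.94)]
```

```bash

python3 -m jog '{"translation":[[-0.1,-1,-0.2],[-0.1,-1,-0.2],[-0.1,-1,-0.2],[-0.1,-1,-0.2],[-0.1,-1,-0.2],[-0.1,-1,-0.2],[-0.1,-1,-0.2],[-0.1,-1,0]],"spin":[0,0,0,0,0,0,0,0.55]}' -1
python3 -m jog '{"translation":[[-0.1,-1,0],[-0.1,-1,0],[-0.1,-1,0],[-0.1,-1,0],[-0.1,-1,0],[-0.1,-1,0],[0,-0.8,0],[0,0,0],[0,0,0]],"spin":[0,0,0,0,0,0,0,0,0]}'
python3 - <<'E'
from h import *
to([.51,.02,.25],3.02)
c=cam("wrist"); im=viewer.snapshot("wrist"); np.savez("w4.npz",e=c[1],A=c[2])
cv2.imwrite("pics/w4.png",im)
print([(np.round(d["at"],3).tolist(),round(d["conf"],2)) for d in nets.spot_in("wrist","tappet_a")][:6])
cv2.imwrite("pics/w4b.png",cv2.resize(im[90:340,100:420],(800,600*250*320//(240*320)*1),interpolation=2)[:600])
E
```

```text
time: 12.95
tcp_pos: [0.5027, 0.1558, 0.2307]
tcp_rot: [[-0.992, 0.123, 0.001], [0.123, 0.992, 0.0], [-0.001, 0.0, -1.0]]
ft_force: [-1.2, -0.5, -0.0]
grip_width: -0.0002
grip_force: 0.0
time: 13.85
tcp_pos: [0.4979, 0.0201, 0.2302]
tcp_rot: [[-0.992, 0.122, -0.0], [0.122, 0.992, 0.0], [0.0, 0.0, -1.0]]
ft_force: [-0.2, 0.0, 0.1]
grip_width: -0.0002
grip_force: 0.0
tcp [0.4979 0.0201 0.2302] yaw 3.019 shift units [-0.6   0.07 -0.99] spin units -0.01
[([0.528, 0.091, 0.116], 0.93), ([0.512, -0.024, 0.119], 0.88), ([0.52, 0.03, 0.118], 0.8), ([0.507, -0.073, 0.117], 0.79), ([0.723, -0.007, 0.046], 0.47)]
```

View pics/w4b.png

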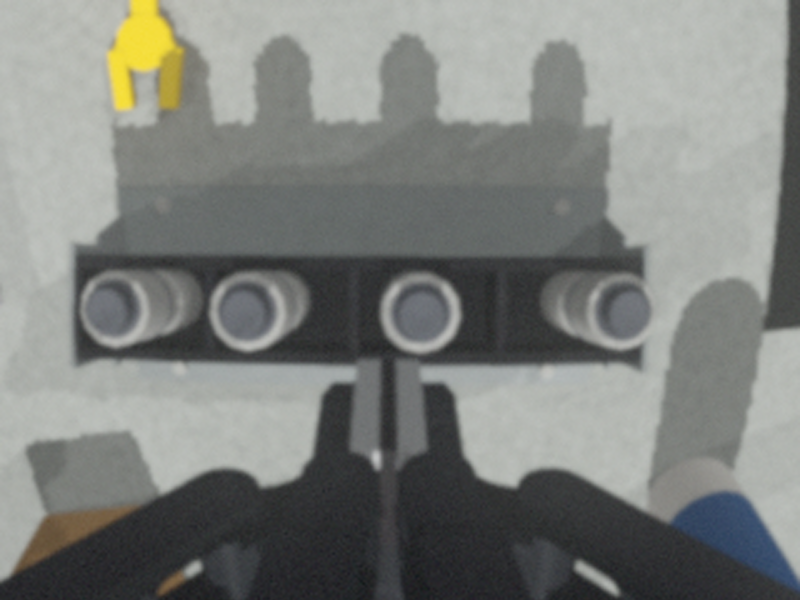

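```bash
cat > tp.py <<'E'
from h import *
d=np.load("w4.npz"); K=viewer.camera_params("wrist")["camera_matrix"]; c=(K,d["e"],d["A"])
yaw=-.1215; TP={}
for n,p,b in zip("4321",[(110,307),(245,312),(422,314),(627,308)],[(117,307),(247,312),(422,314),(616,308)]):
    f=lambda q:np.array([100,90])+np.array(q)/2.5
    P=at("wrist",f(p),.1286,c); B=at("wrist",f(b),.1202,c)
    TP[n]=P
    if __name__=="__main__":
        print(n,"plunger",P.round(4),"body top",B.round(4),"rack-frame y rel",round(float(P[:2]@[-np.sin(yaw),np.cos(yaw)]),4),"rack x",round(float(P[:2]@[np.cos(yaw),np.sin(yaw)]),4))
if __name__=="__main__":
    print("expected body-top minus plunger:",(.009*np.sin(.349)).round(4),"in x; top-to-scene check")
    for n in TP: print(n,proj("scene",TP[n]).round(1)/.64,proj("top",TP[n]).round(1)/.64)
    to(TP["1"]+[0,0,.035])
E
python3 tp.py
```

```text
4 plunger [ 0.5012 -0.0768  0.1286] body top [ 0.5047 -0.078   0.1202] rack-frame y rel -0.0154 rack x 0.5068
3 plunger [ 0.5081 -0.0288  0.1286] body top [ 0.5117 -0.0303  0.1202] rack-frame y rel 0.033 rack x 0.5078
2 plunger [0.5157 0.0299 0.1286] body top [0.5195 0.0299 0.1202] rack-frame y rel 0.0922 rack x 0.5083
1 plunger [0.5229 0.1001 0.1286] body top [0.5264 0.0985 0.1202] rack-frame y rel 0.1627 rack x 0.5069
expected body-top minus plunger: 0.0031 in x; top-to-scene check
4 [[345.78125 289.21875]] [[459.6875  266.71875]]
3 [[370.9375 300.    ]] [[429.84375 261.71875]]
2 [[404.0625 313.75  ]] [[393.4375  256.09375]]
1 [[447.5     330.78125]] [[350.    250.625]]
tcp [0.498  0.0207 0.2302] yaw 3.02 shift units [-0.76  4.09  3.33] spin units 0.0
```

The tappets are found: all four have a consistent rack x, y spacings of 48, 59 and 70 mm are allowed by the compartments. Next I press tappet 1 at +y.

```bash

python3 -m jog '{"translation":[[-0.2,1,0],[-0.2,1,0],[-0.2,1,0],[0,1,0.4],[0,0.1,1],[0,0,1],[0,0,0.8],[0,0,0.2],[0,0,0],[0,0,0]],"spin":[0,0,0,0,0,0,0,0,0,0]}'
python3 -m jog '{"translation":[[0,0,0.2],[0,0,0.2],[0,0,0],[0,0,0]],"spin":[0,0,0,0]}'
python3 -m jog '{"translation":[[0,0,0.1],[0,0,0.1],[0,0,0]],"spin":[0,0,0]}'
```

```text
time: 14.95
tcp_pos: [0.5204, 0.1004, 0.1631]
tcp_rot: [[-0.993, 0.121, 0.001], [0.121, 0.993, 0.0], [-0.001, 0.0, -1.0]]
ft_force: [0.1, -0.1, 0.3]
grip_width: -0.0002
grip_force: 0.0
time: 15.35
tcp_pos: [0.5199, 0.1, 0.1543]
tcp_rot: [[-0.993, 0.122, -0.0], [0.122, 0.993, 0.0], [0.0, 0.0, -1.0]]
ft_force: [0.1, 0.0, 0.1]
grip_width: -0.0002
grip_force: 0.0
time: 15.65
tcp_pos: [0.5198, 0.1001, 0.15]
tcp_rot: [[-0.993, 0.122, -0.0], [0.122, 0.993, 0.0], [0.0, -0.0, -1.0]]
ft_force: [-0.4, 0.0, -0.2]
grip_width: 0.0001
grip_force: 0.0
```

```bash

python3 -m jog '{"translation":[[0,0,0.1],[0,0,0]],"spin":[0,0]}'
python3 -m jog '{"translation":[[0,0,0.1],[0,0,0]],"spin":[0,0]}'
```

```text
time: 15.85
tcp_pos: [0.5198, 0.1001, 0.148]
tcp_rot: [[-0.993, 0.121, -0.0], [0.121, 0.993, 0.0], [0.0, 0.0, -1.0]]
ft_force: [-0.5, 0.1, -0.3]
grip_width: 0.0005
grip_force: 0.0
time: 16.05
tcp_pos: [0.5203, 0.1001, 0.1465]
tcp_rot: [[-0.993, 0.122, 0.001], [0.122, 0.993, 0.0], [-0.001, 0.0, -1.0]]
ft_force: [-0.2, -0.2, 2.0]
grip_width: -0.0001
grip_force: 0.6
```

```bash

python3 -m jog '{"translation":[[0,0,0.1],[0,0,0]],"spin":[0,0]}'
python3 -m jog '{"translation":[[0,0,0.1],[0,0,0]],"spin":[0,0]}'
```

```text
time: 16.25
tcp_pos: [0.5206, 0.1, 0.1446]
tcp_rot: [[-0.993, 0.122, 0.002], [0.122, 0.993, 0.0], [-0.002, 0.0, -1.0]]
ft_force: [1.0, -0.2, 3.2]
grip_width: -0.0
grip_force: 1.2
time: 16.45
tcp_pos: [0.5204, 0.1001, 0.1424]
tcp_rot: [[-0.993, 0.122, 0.001], [0.122, 0.993, 0.0], [-0.001, 0.0, -1.0]]
ft_force: [1.1, -1.0, 4.1]
grip_width: -0.0001
grip_force: 1.8
```

```bash

python3 -m jog '{"translation":[[0,0,0.1],[0,0,0]],"spin":[0,0]}'
python3 -m jog '{"translation":[[0,0,0.1],[0,0,0]],"spin":[0,0]}'
```

```text
time: 16.65
tcp_pos: [0.5203, 0.1001, 0.1404]
tcp_rot: [[-0.993, 0.121, 0.001], [0.121, 0.993, 0.0], [-0.001, 0.0, -1.0]]
ft_force: [0.8, -1.0, 4.8]
grip_width: -0.0
grip_force: 1.9
time: 16.85
tcp_pos: [0.5207, 0.1002, 0.14]
tcp_rot: [[-0.993, 0.121, 0.002], [0.121, 0.993, 0.0], [-0.002, 0.0, -1.0]]
ft_force: [-1.4, -0.7, 14.1]
grip_width: -0.0001
grip_force: 7.0
```

```bash

python3 -m jog '{"translation":[[0,0,0.1],[0,0,0.05],[0,0,0]],"spin":[0,0,0]}'
python3 -m jog '{"translation":[[0,0,-0.5],[0,0,-1],[0,0,-1],[0.5,0,-1],[0.7,-0.3,0],[0,0,0],[0,0,0]],"spin":[0,0,0,0,0,0,0]}'
python3 - <<'E'
from h import *
c=cam("wrist"); im=viewer.snapshot("wrist"); np.savez("w5.npz",e=c[1],A=c[2]); cv2.imwrite("pics/w5.png",im)
p=proj("wrist",[.5229,.1001,.1286],c)[0]; print(p, pose()[0]); u,v=np.clip(p.astype(int),[130,75],[382,309])
cv2.imwrite("pics/w5b.png",cv2.resize(im[v-75:v+75,u-130:u+70],(800,600),interpolation=2)); print(u-130,v-75)
E
```

```text
time: 17.15
tcp_pos: [0.5212, 0.1003, 0.1396]
tcp_rot: [[-0.993, 0.121, 0.005], [0.121, 0.993, 0.0], [-0.005, 0.001, -1.0]]
ft_force: [-7.3, -0.5, 30.0]
grip_width: -0.0002
grip_force: 15.6
time: 17.85
tcp_pos: [0.4948, 0.0971, 0.2044]
tcp_rot: [[-0.993, 0.122, -0.002], [0.122, 0.993, 0.0], [0.002, 0.0, -1.0]]
ft_force: [0.6, 0.4, 0.3]
grip_width: 0.0001
grip_force: 0.0
[262.85528872 242.57268079] [0.49519531 0.09709809 0.20440553]
132 167
```

View pics/w5b.png

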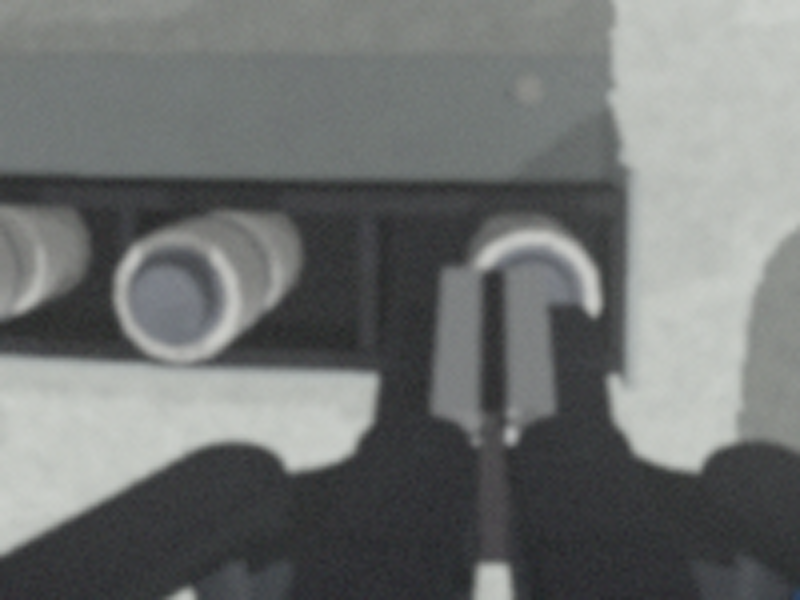

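The force ran flat at about 4 N over 7 mm, then hit a hard stop of 30 N, so tappet 1 at +y is the collapsed one and its plunger is fully down. Its sound neighbour's plunger still stands proud. Next I grip the body of tappet 1.

```bash
python3 - <<'E'
from h import *
d=np.load("w5.npz"); K=viewer.camera_params("wrist")["camera_matrix"]; c=(K,d["e"],d["A"])
B=at("wrist",(266,238),.1202,c); print("body top now",B.round(4))
ax=np.array([.993,-.121,0]); T=np.array([.5229,.1001,0])+ax*.0089; T[2]=.108; print("T",T, "from B", (B+ax*.0058).round(4))
to(T,3.02); to([T[0],T[1],.108])
E
```

```text
body top now [0.5238 0.1027 0.1202]
T [0.5317377 0.0990231 0.108    ] from B [0.5295 0.102  0.1202]
tcp [0.4952 0.0971 0.2044] yaw 3.02 shift units [-1.81  0.32  4.82] spin units -0.0
tcp [0.4952 0.0971 0.2044] yaw 3.02 shift units [-1.81  0.32  4.82] spin units 0.0
```

```bash

python3 -m jog '{"translation":[[-0.9,0.2,0],[-0.87,0.2,0],[0,0,0],[0,0,0.8],[0,0,1],[0,0,1],[0,0,1],[0,0,0.7],[0,0,0.3],[0,0,0],[0,0,0]],"spin":[0,0,0,0,0,0,0,0,0,0,0]}' 0.41 60
python3 -m jog '{"translation":[[0,0,0],[0,0,0],[0,0,0],[0,0,0],[0,0,0],[0,0,0],[0,0,0],[0,0,0]],"spin":[0,0,0,0,0,0,0,0]}' -1 60
```

```text
time: 19.0
tcp_pos: [0.5317, 0.1007, 0.1097]
tcp_rot: [[-0.993, 0.121, 0.0], [0.121, 0.993, 0.0], [-0.0, 0.0, -1.0]]
ft_force: [-0.5, 0.6, -1.0]
grip_width: 0.0601
grip_force: 0.0
time: 19.8
tcp_pos: [0.532, 0.1006, 0.1103]
tcp_rot: [[-0.993, 0.122, 0.002], [0.122, 0.993, -0.0], [-0.002, 0.0, -1.0]]
ft_force: [-1.1, -1.5, 5.4]
grip_width: 0.0264
grip_force: 58.7
```

```bash

python3 -m jog '{"translation":[[0.17,0,-0.47],[0.34,0,-0.94],[0.34,0,-0.94],[0.34,0,-0.94],[0,0,-1],[0,0,-1],[0,0,-1],[0,0,0],[0,0,0]],"spin":[0,0,0,0,0,0,0,0,0]}'
python3 - <<'E'
from h import *
to([.45,-.29,.22],np.pi)
im=viewer.snapshot("wrist"); a=viewer.snapshot("scene")
cv2.imwrite("pics/g.png",np.hstack([cv2.resize(im,(400,300)),cv2.resize(a[60:300,130:450],(400,300))]))
E
```

```text
time: 20.7
tcp_pos: [0.5076, 0.1037, 0.2348]
tcp_rot: [[-0.993, 0.121, -0.0], [0.121, 0.993, 0.0], [0.0, 0.0, -1.0]]
ft_force: [-0.2, 0.0, -2.4]
grip_width: 0.0266
grip_force: 59.1
tcp [0.5076 0.1037 0.2348] yaw 3.02 shift units [  0.47 -19.89   0.74] spin units -1.01
```

View pics/g.png

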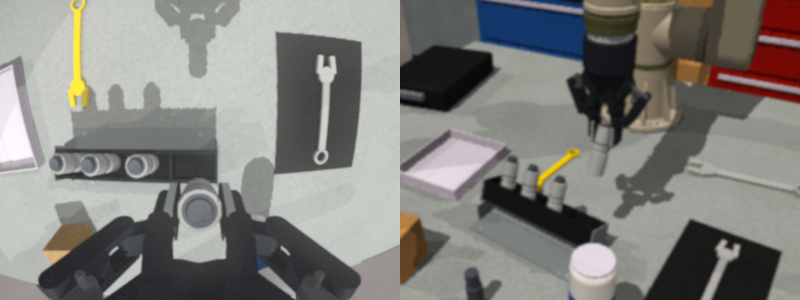

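The tappet is held but leans in the grip, and the spanner lies on the mat. I'll carry the tappet to the tray, turn square to it, and right it by pushing its foot against the far tray wall.

```bash

python3 -m jog '{"translation":[[0,-0.5,0],[0,-1,0],[0,-1,0],[0,-1,0],[0,-1,0],[0,-1,0],[0,-1,0],[0,-1,0],[0,-1,0],[0,-1,0],[0,-1,0],[0,-1,0]],"spin":[0,0,0,0,0,0,0,0,0,0,0,0]}'
python3 -m jog '{"translation":[[0,-1,0],[0,-1,0],[0,-1,0],[0,-1,0],[0,-1,0],[0,-1,0],[0,-1,0],[0,-1,0],[0,-0.5,0],[0,0,0]],"spin":[0,0,0,0,0,0,0,0,0,-1]}'
python3 -m jog '{"translation":[[0,0,0.5],[0,0,1],[0,0,1],[0,0,1],[0,0,1],[0,0,1],[0,0,0.9],[0,0,0.5],[0,0,0],[0,0,0]],"spin":[-0.15,0,0,0,0,0,0,0,0,0]}'
python3 - <<'E'
from h import *
to([.50,-.29,.077],np.pi+.016)
E
```

```text
time: 22.0
tcp_pos: [0.4789, -0.1259, 0.2341]
tcp_rot: [[-0.993, 0.122, -0.002], [0.122, 0.993, 0.001], [0.002, 0.0, -1.0]]
ft_force: [-0.2, -0.3, -1.6]
grip_width: 0.0264
grip_force: 59.3
time: 23.0
tcp_pos: [0.4584, -0.2948, 0.2341]
tcp_rot: [[-1.0, 0.002, -0.001], [0.002, 1.0, 0.001], [0.001, 0.001, -1.0]]
ft_force: [-0.3, -0.4, -2.8]
grip_width: 0.0261
grip_force: 59.4
time: 24.0
tcp_pos: [0.4593, -0.2933, 0.0972]
tcp_rot: [[-1.0, -0.016, -0.0], [-0.016, 1.0, 0.0], [0.0, 0.0, -1.0]]
ft_force: [-0.0, -0.1, -1.5]
grip_width: 0.026
grip_force: 59.4
tcp [ 0.4593 -0.2933  0.0972] yaw -3.126 shift units [-2.04  0.13  1.01] spin units -0.0
```

```bash

python3 -m jog '{"translation":[[0,0,0.5],[0,0,0.4],[-0.6,0,0],[-0.6,0,0],[-0.4,0,0],[0,0,0]],"spin":[0,0,0,0,0,0]}' - 35
python3 -m jog '{"translation":[[-0.2,0,0],[-0.2,0,0],[-0.2,0,0],[-0.2,0,0]],"spin":[0,0,0,0]}'
```

```text
time: 24.6
tcp_pos: [0.4933, -0.2933, 0.0794]
tcp_rot: [[-1.0, -0.017, 0.002], [-0.017, 1.0, -0.001], [-0.002, -0.001, -1.0]]
ft_force: [-0.5, 0.5, -2.8]
grip_width: 0.0267
grip_force: 59.4
time: 25.0
tcp_pos: [0.505, -0.2925, 0.0789]
tcp_rot: [[-1.0, -0.015, -0.006], [-0.015, 1.0, -0.0], [0.006, -0.0, -1.0]]
ft_force: [-13.1, -0.7, 5.0]
grip_width: 0.0262
grip_force: 59.8
```

```bash

python3 -m jog '{"translation":[[-0.1,0,0],[-0.2,0,0],[-0.2,0,0],[0,0,0]],"spin":[0,0,0,0]}' -1 30
python3 -m jog '{"translation":[[-0.2,0,0],[-0.2,0,0],[0,0,0]],"spin":[0,0,0]}'
```

```text
time: 25.4
tcp_pos: [0.5137, -0.2916, 0.0779]
tcp_rot: [[-1.0, -0.015, -0.008], [-0.015, 1.0, 0.002], [0.008, 0.002, -1.0]]
ft_force: [-7.5, -0.2, -1.4]
grip_width: 0.0263
grip_force: 59.8
time: 25.7
tcp_pos: [0.5223, -0.2915, 0.0781]
tcp_rot: [[-1.0, -0.015, -0.007], [-0.015, 1.0, 0.002], [0.007, 0.002, -1.0]]
ft_force: [-6.5, -0.3, 0.6]
grip_width: 0.0266
grip_force: 60.9
```

```bash

python3 -m jog '{"translation":[[-0.15,0,0],[0,0,0],[0.5,0,0],[0.5,0,0],[0,0,0]],"spin":[0,0,0,0,0]}'
python3 - <<'E'
from h import *
x,R=pose(); c=cam("scene"); cw=cam("wrist"); im=viewer.snapshot("wrist"); a=viewer.snapshot("scene")
print(x.round(4))
p=proj("scene",x,c)[0]; u,v=p.astype(int); u0,v0=max(u-50,0),max(v-45,0); s=8
cr=cv2.resize(a[v0:v0+75,u0:u0+100],None,fx=4,fy=4,interpolation=2)
# overlay of an upright cylinder: axis lines at foot z=TCP-.069
g=np.linspace(0,6.283,40)
for h in (-.069,.011):
    P=x+np.c_[.014*np.cos(g),.014*np.sin(g),0*g+h]
    cv2.polylines(cr,[((proj("scene",P,c)+.5-[u0,v0])*4).astype(int)],True,(0,0,255),1)
wp=proj("wrist",x,cw)[0]; print(wp)
cw_im=im[150:300,150:350].copy(); cw_im=cv2.resize(cw_im,(400,300),interpolation=2)
P=x+np.c_[.014*np.cos(g),.014*np.sin(g),0*g+.011]
cv2.polylines(cw_im,[((proj("wrist",P,cw)+.5-[150,150])*2).astype(int)],True,(0,0,255),1)
cv2.imwrite("pics/u.png",np.hstack([cr,cw_im]))
E
```

```text
time: 26.2
tcp_pos: [0.5071, -0.2925, 0.0792]
tcp_rot: [[-1.0, -0.015, -0.0], [-0.015, 1.0, 0.0], [0.0, 0.0, -1.0]]
ft_force: [-0.9, 1.1, -0.9]
grip_width: 0.0262
grip_force: 61.0
[ 0.5071 -0.2925  0.0792]
[253.97777584 268.78294277]
```

View pics/u.png

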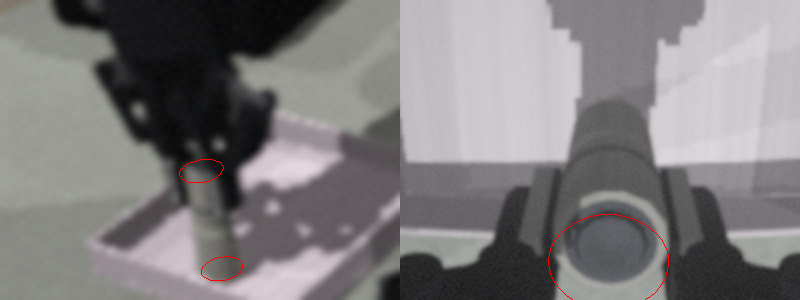

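The tappet is now nearly upright. Its foot has the last few degrees to go, and pressing it down on the floor levels it. I'll back away from the wall and lower it gently.

```bash

python3 -m jog '{"translation":[[0.5,0,0],[0.5,0,0],[0,0,0.15],[0,0,0.1],[0,0,0]],"spin":[0,0,0,0,0]}'
python3 -m jog '{"translation":[[0,0,0.1],[0,0,0]],"spin":[0,0]}'
python3 -m jog '{"translation":[[0,0,0.1],[0,0,0]],"spin":[0,0]}'
```

```text
time: 26.8
tcp_pos: [0.4882, -0.2929, 0.0737]
tcp_rot: [[-1.0, -0.016, -0.0], [-0.016, 1.0, 0.0], [0.0, 0.0, -1.0]]
ft_force: [0.5, 0.1, -2.0]
grip_width: 0.0263
grip_force: 61.0
time: 27.0
tcp_pos: [0.4888, -0.2931, 0.0731]
tcp_rot: [[-1.0, -0.017, 0.001], [-0.017, 1.0, -0.001], [-0.001, -0.001, -1.0]]
ft_force: [-1.1, 1.9, 6.3]
grip_width: 0.0262
grip_force: 62.2
time: 27.2
tcp_pos: [0.4893, -0.2932, 0.0728]
tcp_rot: [[-1.0, -0.017, 0.002], [-0.017, 1.0, -0.001], [-0.002, -0.001, -1.0]]
ft_force: [-3.5, 3.3, 17.7]
grip_width: 0.0263
grip_force: 63.4
```

```bash

python3 -m jog '{"translation":[[0,0,-0.1],[0,0,0],[0,0,0],[0,0,0],[0,0,0]],"spin":[0,0,0,0,0]}' 0.1 20
python3 -m jog '{"translation":[[0,0,-0.3],[0,0,-1],[0,0,-1],[0,0,-1],[0,0,-1],[0,0,-1],[0,0,-1],[0,0,-1],[0,0,0],[0,0,0]],"spin":[0,0,0,0,0,0,0,0,0,0]}'
python3 - <<'E'
from h import *
im=viewer.snapshot("wrist"); t=viewer.snapshot("top"); a=viewer.snapshot("scene")
for k in ("wrist","scene","top"):
    for n in ("tappet_a","spanner"): print(k,n,[(np.round(d["at"],3).tolist(),round(d["conf"],2)) for d in nets.spot_in(k,n)][:5])
r=lambda i:cv2.resize(i,(400,300),interpolation=2)
cv2.imwrite("pics/f.png",np.vstack([np.hstack([r(im),r(t[60:300,80:400])]),np.hstack([r(a[100:340,110:430]),r(a[140:230,120:240])])]))
E
```

```text
time: 27.7
tcp_pos: [0.4882, -0.2929, 0.0717]
tcp_rot: [[-1.0, -0.016, -0.0], [-0.016, 1.0, 0.0], [0.0, 0.0, -1.0]]
ft_force: [-0.2, 0.3, -0.7]
grip_width: 0.0469
grip_force: 0.0
time: 28.7
tcp_pos: [0.4884, -0.2931, 0.2183]
tcp_rot: [[-1.0, -0.016, 0.001], [-0.016, 1.0, -0.001], [-0.001, -0.001, -1.0]]
ft_force: [0.7, 0.3, -0.4]
grip_width: 0.0471
grip_force: 0.0
wrist tappet_a [([0.484, -0.294, 0.082], 0.94), ([0.511, -0.037, 0.116], 0.91), ([0.511, -0.092, 0.103], 0.84), ([0.526, 0.014, 0.099], 0.59)]
wrist spanner [([0.711, 0.16, 0.037], 0.75), ([0.378, -0.084, 0.007], 0.7)]
scene tappet_a [([0.538, 0.032, 0.105], 0.9), ([0.528, -0.024, 0.103], 0.86), ([0.503, -0.28, 0.049], 0.76), ([0.524, -0.074, 0.101], 0.74)]
scene spanner [([0.509, 0.317, 0.01], 0.67), ([0.341, -0.074, 0.011], 0.61), ([0.189, 0.307, 0.014], 0.55)]
top tappet_a [([0.509, -0.08, 0.122], 0.55)]
top spanner [([0.39, -0.079, 0.004], 0.84), ([0.187, 0.395, 0.012], 0.72), ([0.482, 0.317, 0.011], 0.7)]
```

View pics/f.png

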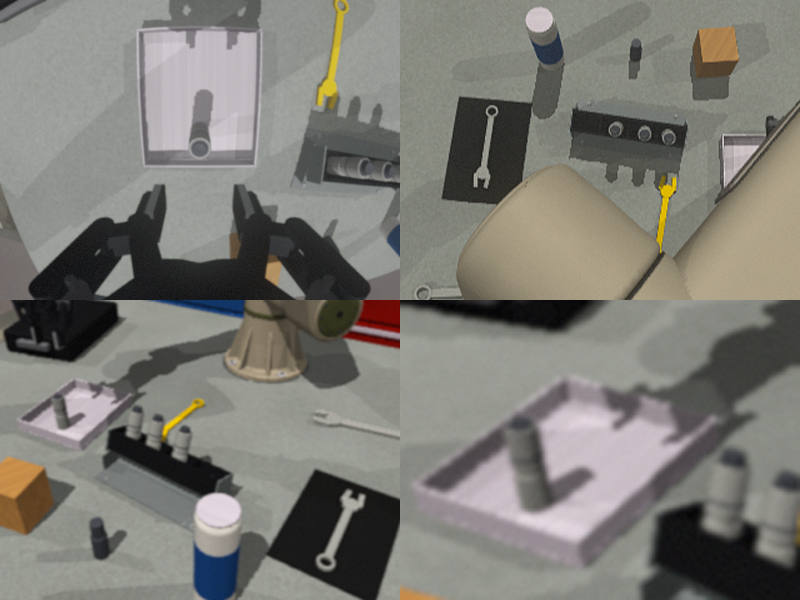

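The tappet stands upright in the tray, top at about 0.08 m. The spanner lies flat within the mat, three tappets remain in the rack, and the bystanders stand where they were.

```bash
python3 -c "
from workcell import manip
print(manip.close_job())"
```

```text
the job is handed in; nothing more can be done
None
```

The job is handed in at about 29 s of the 72 s: the spanner lies on the mat, and the collapsed tappet (at the +y end) was pressed right down and stands upright in the tray; the other three are still in the rack (not press-tested) and the spray can, socket and carton were not touched.

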